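# Walk the bench block under the punch and spot the bracket blank

## Task

Walk the heavy bench block forward to the fence of the punch stand by pushing its two near corners in turn, starting from where it stands with the left corner: left, right, left at least, each push swinging it some eight degrees past square. Then bring it home flush against the fence with the scribed cross under the punch (within 8 mm), press the punch cap straight down until its spring snaps and let it come back up. Leave the block there, let go of everything and do not disturb the loose parts around.

Things in the scene. Friction and masses are not known exactly. Their poses are not given: they have to be found in the camera images.
- block: heavy dark cast-iron bench block, 110 (its x) x 130 (its y) x 45 high mm, about 2.2 kg, loose on the bench, too wide to grip. On top a fixed 5 mm L-shaped aluminium bracket blank (top 50 mm up) and two screw heads 5 mm higher at x 20, y +-42. Origin: centre of underside; x to the far face, y left, z up. Starts 100 to 125 mm short of the fence, nearly square, up to 20 mm to one side.
- spot (a point): scribed black cross (20 mm) on the blank: 20 mm ahead (+x) of the block's centre, on its middle line, 50 mm above the bench; 35 mm before the fence when flush. (Pushed near a corner, the block turns about a point some 100 mm beyond its middle: 1 mm of push turns it about 0.4 degrees.)
- stand: fixed grey punch stand. Origin: on the bench, mid front face of the fence; x points away from the block, y left, z up. Fence 170 wide, 30 high, 24 thick mm; post behind it; an arm 30 mm wide, 88 to 110 mm up, reaches to x -45 mm over the block and holds the punch barrel (30 mm across, 86 to 116 up) at x -35. Block's home: centre at x -55 mm, y 0, axes parallel.
- gusset: fixed upright steel strip (75 x 6 x 24 mm high) behind the right end of the fence, lying askew: its x axis (along it) is turned 45 degrees counter-clockwise, seen from above, from the stand's x axis. An angle reference only.
- punch (a joint): travel of the spring punch, m: 0 up, 0.014 fully down. It resists with 5 N at first, about 14 N at 4 mm, then gives way (snap) to about 7 N at 11 mm; at 12 to 13 mm the tip is on the blank. Snapped once past 10.5 mm. Springs back up when released.
- punch_cap (a point): centre of the top of the punch's round steel cap (36 mm across), 139 mm above the bench when up; press it straight down. It moves with the punch.
- punch_tip (a point): the punch's pointed tip, 62 mm above the bench when up, straight below the cap, 35 mm before the fence face.
- sprocket: loose small steel sprocket, 84 mm across, 11 mm high, lying flat left of the work; leave alone. Origin: centre of the underside.
- hub: loose aluminium wheel hub flange, 104 mm across, 34 mm high, right of the work; leave alone. Origin: centre of the underside.
- cover: loose aluminium engine side cover, 110 x 150 x 40 mm high, left of the work; leave alone. Origin: centre of the underside.
Not all that is in view belongs to the job. Leave any red look-alike of the block alone. Leave any blue look-alike of the stand alone.

How it is judged:
By the outcome, as a careful person would: the job done as asked, in the order asked, and still so for the second after the job is handed in, with the robot touching nothing.
It also fails if it takes over 69 s, if anything falls off the work surface, if the arm or the gripper's body presses on something with over 40 N, if the wrist force passes 120 N, or if a joint passes its speed limit or range.

## Robot

A 6-joint arm with a two-finger parallel gripper is mounted at the origin on the work surface. World frame = base frame: x ahead of the robot, y to its left, z up, the work surface at z = 0. Lengths are in m, angles in rad, forces in N, time in s.
With the tool pointing down it reaches from about 0.35 to 0.975 m from the base axis. Payload 4.9 kg.
Tool frame: the origin (TCP) lies where the fingers leave the gripper's body, on its centre line; the fingertips stand 73 mm ahead of it and the grasp point (between the pads) lies 54 mm ahead of it; z points along the fingers, y is the direction in which the jaws open and shut (so a half turn about z gives the same grasp; the last joint's range is limited). The gripper opens to 85 mm and grips with 20 to 120 N. Pads are 22 mm wide; open, the fingers measure 114 mm over their backs; the gripper's body (76 mm by 85 mm) begins 54 mm behind the grasp point. The pads swing forward as they close: fully open they stand 13 mm farther back than shut.
Start: joints at [1.144, 0.053, 1.613, -0, 1.476, -0.119], TCP at [0.189, 0.596, 0.304] pointing down, gripper open.
Joint ranges: [-3.01, 3.01], [-1.01, 2.22], [0.06, 2.58], [-1.02, 4.17], [0.09, 2.62], [-3.14, 3.14]. Speed limits (rad/s): [2.57, 2.57, 3.14, 3.14, 3.14, 3.14].

## Interface

Orientations are given as a rotation vector (axis times angle).
In Python, from station import monitor, vision, workorder gives the robot as it stands.
- The arm moves only by the tool arm_command, never from a script. Its argument "rows" is text: rows parted by semicolons, each of 6 numbers parted by spaces: the shift along the world's x, y, z in mm, then the turn, a rotation vector about the world's x, y, z in degrees. In form: tx ty tz wx wy wz; .... A call has 1 to 12 rows; each row is the pose to reach, as a shift and turn from the pose measured when the call began; what a row does not reach only later rows make up. A row lasts 1/8 s, in which the tool goes at most 62.5 mm and 10.7 degrees, less where a joint would pass 70% of its speed; a pose out of reach is approached as far as the arm can. A call with a gripper value outside its range is refused whole. "jaw" is the opening, from 0 (shut) to 1 (fully open), set as the call begins (left out, the last holds). The fingers move at their own pace and stop on an object; "squeeze" is the grip in N (left out, the last holds). Time passes only in rows, so rows that repeat a pose let the fingers close. It gives the time, the measured TCP pose, the force and the opening at its end, in the units of the state.
- monitor.get_obs(): the state, without advancing time (a new reading comes with each control period).
- vision.get_image(name): name is "side" or "top"; returns a dict with "frame" (420x560x3 uint8, red, green, blue), "vfov" (degrees; the focal length in pixels is half the picture's height over the tangent of half this angle, whatever the lens; pixels are square), "cx", "cy" (the principal point, pixels), "R" (3x3) and "t" (3): a world point X has camera coordinates R X + t. Camera axes: x right, y down, z forward; pixel columns grow to the right and rows downward; lengths in m; the calibration is good to about 2 mm. A picture is of the moment at which its call begins. There is no depth.
- workorder.finish_job(): hands the job in, once; it reports no verdict.
The state is a dict: "t": time; "q": joint angles; "dq": joint speeds; "effort": joint torques, N m; "tool_pos": TCP position; "tool_rot": TCP orientation; "contact_force": force on the tool from outside, world axes, zero at the start; "wrist_torque": the same for the moment, N m; "opening": finger opening in m.
Only numpy, scipy, OpenCV 4.12 (cv2) and the standard library are available. Lean on these libraries where they do the work, as an engineer would, in place of code of your own. Each camera call takes 0.05 s, during which the arm holds its last target. There are 200 camera calls.

## Working session

There is one attempt and no reset: what is moved stays moved. The work goes in short steps, Python scripts to look and compute and a tool call to move; the robot and the scene stay as the last step left them, time stands still between calls to the robot, and variables do not carry over. Pictures are saved under pics/ and viewed, about 8 in all and at most 12, crops included, and the job is handed in when it is done.

Besides the shell and the picture viewer there is one more tool, called after ">>>" as name(argument=value, ...) on one line, values as JSON. arm_command: Moves the arm, as the interface text tells. Its arguments: {"type":"object","properties":{"rows":{"type":"string"},"jaw":{"type":"number"},"squeeze":{"type":"number"}},"required":["rows"]}

```bash
ls; mkdir -p pics; python3 - <<'E'
from station import monitor, vision
import cv2,numpy as np
for n in("side","top"):
    d=vision.get_image(n);cv2.imwrite(f"pics/{n}0.png",d["frame"][:,:,::-1])
    print(n,d["vfov"],d["cx"],d["cy"],d["R"],d["t"])
    print([k for k in d])
o=monitor.get_obs();print(o)
E
```

```text
pics
side 45.864589484699025 273.7538265669062 208.56236245614247 [[-0.99657036 -0.08100458  0.01690505]
 [-0.06961748  0.71030091 -0.70044701]
 [ 0.04473174 -0.69922162 -0.71350417]] [0.54156432 0.10302453 1.13321187]
['frame', 'vfov', 'cx', 'cy', 'R', 't']
top 49.188773264703606 281.27661547576747 210.85664844934522 [[-0.0051774  -0.99995714  0.00767533]
 [-0.98527418  0.0037893  -0.17093984]
 [ 0.17090343 -0.00844733 -0.98525157]] [0.01408666 0.54195705 0.97674362]
['frame', 'vfov', 'cx', 'cy', 'R', 't']
{'t': 0.1, 'q': array([ 1.14396981e+00,  5.32967372e-02,  1.61417927e+00, -1.33574403e-06,
        1.47596638e+00, -1.18977158e-01]), 'dq': array([ 0.00082017, -0.00129628, -0.00264734, -0.00050955,  0.00122524,
        0.00028648]), 'effort': array([-4.15157956e-04, -3.94904888e+01, -3.71362782e+01, -1.94826493e-04,
        3.88652654e-03,  4.32135309e-06]), 'tool_pos': array([0.18918789, 0.59522682, 0.30276868]), 'tool_rot': array([-4.81584758e-01, -3.10395691e+00,  2.79814230e-03]), 'contact_force': array([ 0.25751955, -0.83472411,  0.95335427]), 'wrist_torque': array([-0.03523108, -0.00576181,  0.01715837]), 'opening': 0.0851905066844267}
```

View pics/top0.png

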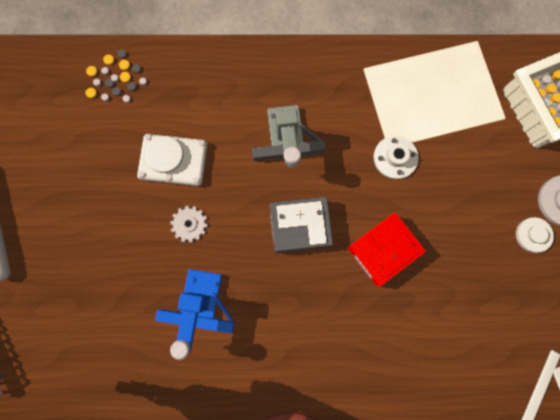

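View pics/side0.png

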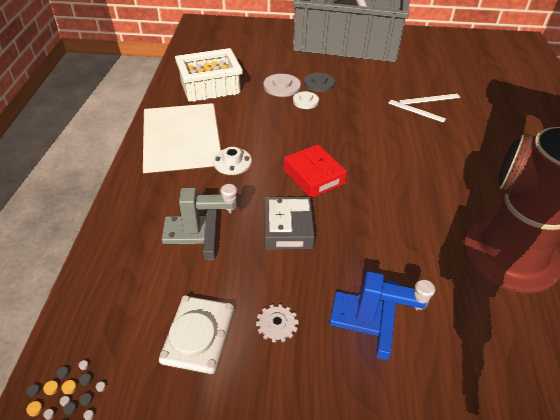

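The top view shows the stand (cap at about 292,155), the block (270–332, 197–250) with its cross at about (300,214), and the red and blue look-alikes beside them. The side view agrees. Next I'll enlarge both.

```bash
cat > h.py <<'E'
from station import monitor, vision
import cv2,numpy as np
def grab(n):
    return vision.get_image(n)
def ray(d,u,v):
    f=d["frame"].shape[0]/2/np.tan(np.radians(d["vfov"]/2))
    r=d["R"].T@np.array([(u-d["cx"])/f,(v-d["cy"])/f,1]); c=-d["R"].T@d["t"]; return c,r
def at(d,u,v,z):
    c,r=ray(d,u,v); return (c+r*(z-c[2])/r[2])
def px(d,X):
    f=d["frame"].shape[0]/2/np.tan(np.radians(d["vfov"]/2)); p=d["R"]@np.array(X)+d["t"]
    return np.array([d["cx"]+f*p[0]/p[2],d["cy"]+f*p[1]/p[2]])
def two(ds,uvs):
    A=np.zeros((3,3));b=np.zeros(3)
    for d,(u,v) in zip(ds,uvs):
        c,r=ray(d,u,v);r/=np.linalg.norm(r);P=np.eye(3)-np.outer(r,r);A+=P;b+=P@c
    return np.linalg.solve(A,b)
def crop(d,x0,y0,w,h,s,name):
    im=d["frame"][y0:y0+h,x0:x0+w,::-1]
    im=cv2.resize(im,None,fx=s,fy=s,interpolation=cv2.INTER_CUBIC)
    for k in range(0,w,10):cv2.line(im,(k*s,0),(k*s,6 if (x0+k)%50 else 16),(0,255,255),1)
    for k in range(0,h,10):cv2.line(im,(0,k*s),(6 if (y0+k)%50 else 16,k*s),(0,255,255),1)
    cv2.imwrite(f"pics/{name}.png",im)
E
python3 - <<'E'
from h import *
t=grab("top");s=grab("side")
crop(t,240,90,110,170,5,"tc"[:1]+"1") if 0 else crop(t,240,95,130,165,5 if 0 else 3,"t1")
a=t["frame"][95:257,245:345,::-1];b=s["frame"][170:270,155:325,::-1]
crop(t,245,98,100,155,5,"x") 
A=cv2.resize(a[:,:],None,fx=3.7,fy=3.7,interpolation=cv2.INTER_CUBIC)
crop(t,248,100,88,155,4,"t1"); crop(s,155,178,165,85,4,"s1") 
A=cv2.imread("pics/t1.png");B=cv2.imread("pics/s1.png")
print(A.shape,B.shape)
crop(t,248,100,150,155 if 0 else 120,5,"t1")
crop(t,248,100,90,155,3,"x")
E
python3 - <<'E'
from h import *
t=grab("top")
im=np.rot90(t["frame"][98:254,246:338]).copy() # unused orientation keeps 800x600
cv2.imwrite("pics/t2.png",cv2.resize(t["frame"][98:256,246:340,::-1],None,fx=3.75,fy=3.75,interpolation=cv2.INTER_CUBIC))
E
```

```text
(620, 352, 3) (340, 660, 3)
```

View pics/t2.png

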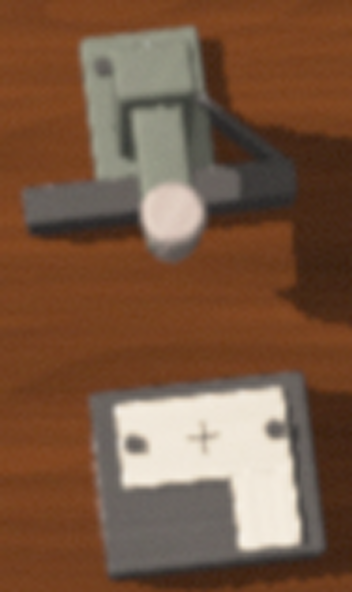

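View pics/s1.png

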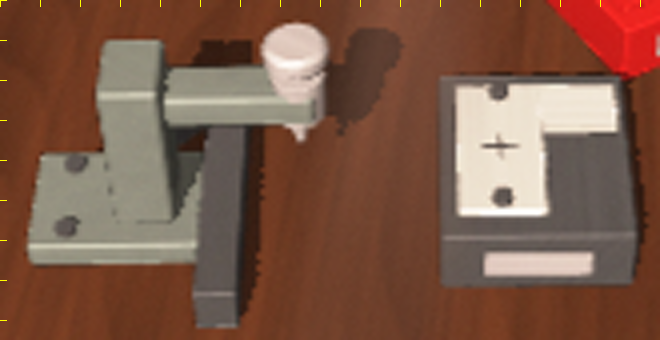

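The top crop shows the cap at (173,212), the cross at (203,437) and the screws at (136,444) and (275,429). The side crop shows the cap at (296,44), the tip at (301,139), the cross at (499,146), and the fence's left top edge at about (197–238, 291).

```bash
python3 - <<'E'
from h import *
np.set_printoptions(precision=4,suppress=True)
t=grab("top");s=grab("side")
T=lambda U,V:((U+.5)/3.75-.5+246,(V+.5)/3.75-.5+98)
S=lambda U,V:((U+.5)/4-.5+155,(V+.5)/4-.5+178)
print("cams",-t["R"].T@t["t"],-s["R"].T@s["t"])
def P(n,tu,su,z):
    print(n,"top",at(t,*T(*tu),z) if tu else"","side",at(s,*S(*su),z) if su else "","tri",two((t,s),(T(*tu),S(*su))) if tu and su else "")
P("cap",(173,210),(296,44),.139)
P("tip",None,(301,139),.062)
P("cross",(203,437),(499,146),.05)
P("scrL",(136,443),(503,196),.055)
P("scrR",(276,428),(499,91),.055)
P("farL",(90,398),(441,236),.045)
P("farR",(302,374),(441,76),.045)
P("nearR",(323,548),(627,78),.045)
P("nearL",(110,572),(636,237),.045)
P("fence front L top",None,(238,293),.03)
P("fence back L top",(22,188),(197,293),.03)
P("fence front L bot",(30,236),(238,327),.0)
P("fence frontR top",(295,193),None,.03)
P("fence frontR bot",(293,202),None,.0)
P("fence front near arm",None,(245,130),.03)
E
```

```text
cams [0.3671 0.0203 1.0549] [0.4962 0.7631 0.8716]
cap top [ 0.6462 -0.0099  0.139 ] side [ 0.6435 -0.0052  0.139 ] tri [ 0.6458 -0.0099  0.1351]
tip top  side [ 0.6449 -0.0085  0.062 ] tri 
cross top [ 0.5338 -0.0294  0.05  ] side [ 0.5334 -0.0255  0.05  ] tri [ 0.534  -0.0295  0.046 ]
scrL top [0.5296 0.0104 0.055 ] side [0.5281 0.0176 0.055 ] tri [0.5296 0.0105 0.0476]
scrR top [ 0.5382 -0.0723  0.055 ] side [ 0.5364 -0.0653  0.055 ] tri [ 0.5381 -0.0727  0.048 ]
farL top [0.5585 0.0376 0.045 ] side [0.5605 0.0416 0.045 ] tri [0.5602 0.0376 0.0402]
farR top [ 0.5727 -0.0894  0.045 ] side [ 0.5724 -0.0847  0.045 ] tri [ 0.5732 -0.0899  0.0401]
nearR top [ 0.4681 -0.0995  0.045 ] side [ 0.4615 -0.094   0.045 ] tri [ 0.4649 -0.0994  0.0407]
nearL top [0.4545 0.026  0.045 ] side [0.453 0.032 0.045] tri [0.4539 0.0262 0.0388]
fence front L top top  side [0.6683 0.0803 0.03  ] tri 
fence back L top top [0.6938 0.0799 0.03  ] side [0.6905 0.0824 0.03  ] tri [0.6927 0.0801 0.0278]
fence front L bot top [0.6717 0.0763 0.    ] side [0.6704 0.0802 0.    ] tri [ 0.6721  0.0766 -0.0042]
fence frontR top top [ 0.6901 -0.0892  0.03  ] side  tri 
fence frontR bot top [ 0.6936 -0.091   0.    ] side  tri 
fence front near arm top  side [ 0.6846 -0.0432  0.03  ] tri
```

>>> arm_command(rows="20 -50 0 0 0 2; 42 -105 0 0 0 5; 63 -158 0 0 0 7; 85 -212 0 0 0 9; 107 -265 0 0 0 11; 128 -318 0 0 0 13; 150 -372 0 0 0 16; 172 -426 0 0 0 18; 193 -480 0 0 0 21; 214 -534 -20 0 0 23; 233 -582 -40 0 0 24.8; 233 -582 -80 0 0 24.8", jaw=0, squeeze=40)

```text
t: 1.85
tool_pos: [0.4242, 0.0104, 0.225]
tool_rot: [-0.187, 3.131, -0.003]
contact_force: [-0.1, -0.1, 0.4]
opening: 0.0001
```

>>> arm_command(rows="-2 3 -50 0 0 0.4; -2 3 -100 0 0 0.4; -2 3 -128 0 0 0.4; -2 3 -135 0 0 0.4; -2 3 -135 0 0 0.4")

```text
t: 2.48
tool_pos: [0.4226, 0.0133, 0.0906]
tool_rot: [-0.198, 3.13, -0.003]
contact_force: [1.3, -0.9, 0.4]
opening: -0.0001
```

```bash
python3 - <<'E'
from h import *
o=monitor.get_obs();print(o["t"],o["tool_pos"],o["contact_force"])
t=grab("top");crop(t,246,98,100,175,3,"a")
im=t["frame"][98:273,246:346,::-1]; cv2.imwrite("pics/t3.png",cv2.resize(im,None,fx=3.4,fy=3.4,interpolation=cv2.INTER_CUBIC))
E
```

```text
2.475 [0.42260188 0.01330747 0.09057034] [ 1.28907391 -0.92766549  0.396901  ]
```

View pics/t3.png

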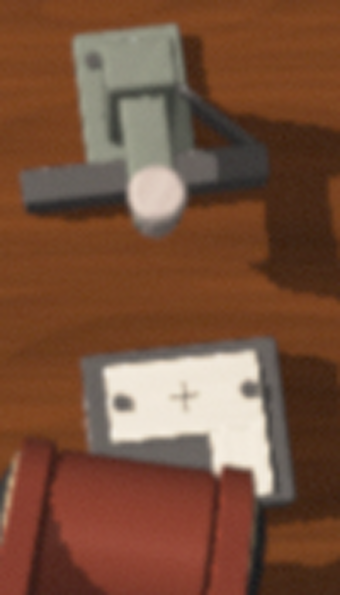

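The crop shows the arm over the block's near edge. The cross, screws and far edge are still visible, so I'll track the block's far half with an automatic template fit, and push now.

```bash
cat >> h.py <<'E'
from scipy.optimize import minimize
FM=np.array([.680,-.005]);SY=7.2
GX,GY=np.meshgrid(np.linspace(.0,.060,61),np.linspace(-.07,.07,141))
def samp(d,im,p):
    c,s=np.cos(np.radians(p[2])),np.sin(np.radians(p[2]))
    X=np.stack([p[0]+c*GX-s*GY,p[1]+s*GX+c*GY,np.full(GX.shape,.05)],-1)@d["R"].T+d["t"]
    f=420/2/np.tan(np.radians(d["vfov"]/2))
    u=(d["cx"]+f*X[...,0]/X[...,2]).astype(np.float32);v=(d["cy"]+f*X[...,1]/X[...,2]).astype(np.float32)
    return cv2.remap(im,u,v,cv2.INTER_LINEAR)
def g(im): return cv2.GaussianBlur(cv2.cvtColor(im,cv2.COLOR_BGR2GRAY).astype(np.float32),(0,0),.8)
def track(p0,d=None):
    """block pose [x,y,yawdeg] by matching to first picture"""
    d=d or grab("top"); T=samp(d,g(cv2.imread("pics/top0.png")),[.5138,-.0316,6.1]); I=g(d["frame"][:,:,::-1].copy())
    W=(GX<.058)
    sc=np.array([.01,.01,4.])
    cost=lambda q:1-np.corrcoef(T[W],samp(d,I,np.array(p0)+q*sc)[W])[0,1]
    best=min((minimize(cost,q0,method="Nelder-Mead",options=dict(initial_simplex=np.array(q0)+np.vstack([np.zeros(3),np.eye(3)]),xatol=1e-3,fatol=1e-5)) for q0 in ([0,0,0],[0,0,-1.5],[0,0,1.5],[1,0,0],[-1,0,0])),key=lambda r:r.fun)
    p=np.array(p0)+best.x*sc; rel(p); print("ncc",round(1-best.fun,3)); return p
def rel(p):
    a=np.radians(p[2]);b=np.radians(SY);spot=p[:2]+.02*np.array([np.cos(a),np.sin(a)])
    R=np.array([[np.cos(b),np.sin(b)],[-np.sin(b),np.cos(b)]])
    print("pose",np.round(p,4),"| in stand: centre",np.round(1e3*R@(p[:2]-FM),1),"spot",np.round(1e3*R@(spot-FM),1),"yaw",round(p[2]-SY,2))
    for y in (.055,-.055):
        q=p[:2]+np.array([np.cos(a)*-.055-np.sin(a)*y,np.sin(a)*-.055+np.cos(a)*y])
        print(" near face y%+.3f world"%y,np.round(q,4))
E
python3 - <<'E'
from h import *
track([.5138,-.0316,6.1])
E
```

```text
pose [ 0.5138 -0.0316  6.1   ] | in stand: centre [-168.2   -5.6] spot [-148.2   -5.9] yaw -1.1
 near face y+0.055 world [0.4533 0.0172]
 near face y-0.055 world [ 0.465  -0.0921]
ncc 1.0
```

>>> arm_command(rows="8 1 0 0 0 0; 15 1.9 0 0 0 0; 19 2.4 0 0 0 0; 23 2.9 0 0 0 0; 27 3.4 0 0 0 0; 31 3.9 0 0 0 0; 35 4.4 0 0 0 0; 35 4.4 0 0 0 0")

```text
t: 3.58
tool_pos: [0.4547, 0.019, 0.0903]
tool_rot: [0.199, -3.13, -0.002]
contact_force: [-15.8, 4.8, 11.3]
opening: -0.0
```

```bash
python3 - <<'E'
from h import *
track([.525,-.031,0])
E
```

```text
pose [ 0.5284 -0.033  -4.2936] | in stand: centre [-153.9   -8.8] spot [-134.3  -12.8] yaw -11.49
 near face y+0.055 world [0.4777 0.026 ]
 near face y-0.055 world [ 0.4694 -0.0837]
ncc 0.76
```

```bash
python3 - <<'E'
from h import *
d=grab("top")
for p0 in ([.520,-.031,2],[.523,-.032,1],[.525,-.031,-2]): track(p0,d)
im=d["frame"][98:273,246:346,::-1]; cv2.imwrite("pics/t4.png",cv2.resize(im,None,fx=3.4,fy=3.4,interpolation=cv2.INTER_CUBIC))
print(monitor.get_obs()["contact_force"])
E
```

```text
pose [ 0.5283 -0.033  -4.293 ] | in stand: centre [-154.    -8.8] spot [-134.4  -12.8] yaw -11.49
 near face y+0.055 world [0.4776 0.0259]
 near face y-0.055 world [ 0.4694 -0.0838]
ncc 0.761
pose [ 0.5283 -0.033  -4.3126] | in stand: centre [-154.    -8.8] spot [-134.4  -12.8] yaw -11.51
 near face y+0.055 world [0.4776 0.026 ]
 near face y-0.055 world [ 0.4693 -0.0837]
ncc 0.761
pose [ 0.5284 -0.0329 -4.293 ] | in stand: centre [-153.9   -8.7] spot [-134.3  -12.7] yaw -11.49
 near face y+0.055 world [0.4777 0.026 ]
 near face y-0.055 world [ 0.4695 -0.0837]
ncc 0.761
[-15.66337945   4.37021672  11.42932862]
```

View pics/t4.png

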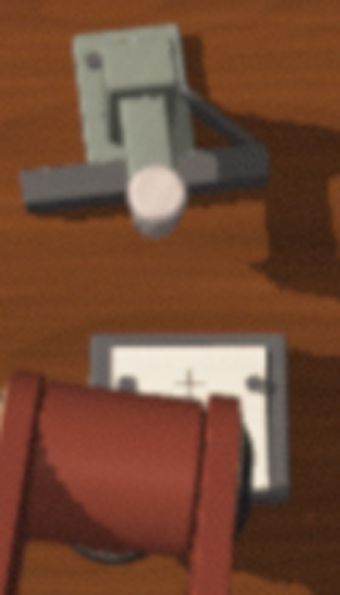

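The far edge runs from (92,335) to (287,333), so the yaw is about 0° world, roughly −7° relative to the stand. The wrist hides part of the block and biased the fit, so I'll make the tracker robust to occlusion.

```bash
sed -i 's/cost=lambda q:.*/cost=lambda q:np.minimum(abs(T[W]-samp(d,I,np.array(p0)+q*sc)[W]),50).mean()\/50/; s/linspace(.0,.060,61)/linspace(.006,.062,57)/; s/W=(GX<.058)/W=(GX<.1)/; s/xatol=1e-3,fatol=1e-5/xatol=1e-3,fatol=1e-6/' h.py
python3 - <<'E'
from h import *
d=grab("top")
track([.520,-.031,1],d);track([.523,-.033,-2],d)
E
```

```text
pose [ 0.5217 -0.0329  0.1472] | in stand: centre [-160.6   -7.8] spot [-140.7  -10.3] yaw -7.05
 near face y+0.055 world [0.4665 0.022 ]
 near face y-0.055 world [ 0.4668 -0.088 ]
ncc 0.823
pose [ 0.5217 -0.0329  0.1762] | in stand: centre [-160.6   -7.8] spot [-140.7  -10.3] yaw -7.02
 near face y+0.055 world [0.4665 0.0219]
 near face y-0.055 world [ 0.4668 -0.0881]
ncc 0.823
```

>>> arm_command(rows="3 0.4 0 0 0 0; 5 0.6 0 0 0 0; 5.5 0.7 0 0 0 0; 5.5 0.7 0 0 0 0; 0 0 0 0 0 0; -15 -2 0 0 0 0; -32 -4 0 0 0 0; -28 -54 0 0 0 0; -22 -108 0 0 0 0; -22 -108 0 0 0 0")

```text
t: 4.97
tool_pos: [0.4339, -0.092, 0.0913]
tool_rot: [0.191, -3.133, -0.0]
contact_force: [-0.2, 0.6, 0.2]
opening: -0.0001
```

```bash
python3 - <<'E'
from h import *
track([.523,-.033,-1]); print(monitor.get_obs()["contact_force"])
E
```

```text
pose [ 0.522  -0.0328 -0.4084] | in stand: centre [-160.3   -7.8] spot [-140.5  -10.4] yaw -7.61
 near face y+0.055 world [0.4674 0.0226]
 near face y-0.055 world [ 0.4666 -0.0874]
ncc 0.939
[-0.58231731  0.09629781  0.23928286]
```

>>> arm_command(rows="10 1.2 0 0 0 0; 18 2.2 0 0 0 0; 22 2.8 0 0 0 0; 26 3.2 0 0 0 0; 30 3.8 0 0 0 0; 34 4.2 0 0 0 0; 38 4.8 0 0 0 0; 42 5.2 0 0 0 0; 46 5.8 0 0 0 0; 50 6.2 0 0 0 0; 50 6.2 0 0 0 0")

```text
t: 6.4
tool_pos: [0.4815, -0.0851, 0.0903]
tool_rot: [0.197, -3.123, 0.004]
contact_force: [-10.2, -9.8, 5.1]
opening: 0.0004
```

```bash
python3 - <<'E'
from h import *
d=grab("top")
track([.535,-.028,12],d);track([.535,-.028,8],d); print(monitor.get_obs()["contact_force"])
E
```

```text
pose [ 0.5379 -0.0224  9.8403] | in stand: centre [-143.2    0.5] spot [-123.2    1.4] yaw 2.64
 near face y+0.055 world [0.4743 0.0223]
 near face y-0.055 world [ 0.4931 -0.086 ]
ncc 0.795
pose [ 0.5379 -0.0224  9.8855] | in stand: centre [-143.2    0.5] spot [-123.2    1.4] yaw 2.69
 near face y+0.055 world [0.4743 0.0223]
 near face y-0.055 world [ 0.4931 -0.0861]
ncc 0.795
[-10.16182694  -9.19330227   5.30311042]
```

>>> arm_command(rows="5 0.6 0 0 0 0; 8.5 1.1 0 0 0 0; 12 1.5 0 0 0 0; 15.5 1.9 0 0 0 0; 15.5 1.9 0 0 0 0")

```text
t: 7.08
tool_pos: [0.4952, -0.0844, 0.0902]
tool_rot: [0.201, -3.116, 0.01]
contact_force: [-10.7, -9.1, 8.0]
opening: 0.0001
```

```bash
python3 - <<'E'
from h import *
d=grab("top")
track([.545,-.02,16],d);track([.543,-.02,13],d); print(monitor.get_obs()["contact_force"])
E
```

```text
pose [ 0.5452 -0.018  15.5598] | in stand: centre [-135.3    4. ] spot [-115.6    6.9] yaw 8.36
 near face y+0.055 world [0.4775 0.0202]
 near face y-0.055 world [ 0.507  -0.0857]
ncc 0.807
pose [ 0.5452 -0.018  15.5194] | in stand: centre [-135.4    4. ] spot [-115.6    6.9] yaw 8.32
 near face y+0.055 world [0.4775 0.0203]
 near face y-0.055 world [ 0.5069 -0.0857]
ncc 0.807
[-12.4509876   -8.97746455   8.29228255]
```

>>> arm_command(rows="0 0 0 0 0 0; -15 -2 0 0 0 0; -32 -4 0 0 0 0; -49 -4 0 0 0 0; -49 30 0 0 0 0; -48 70 0 0 0 0; -47 102 0 0 0 0; -47 102 0 0 0 0")

```text
t: 8.12
tool_pos: [0.4473, 0.0195, 0.0898]
tool_rot: [0.207, -3.115, 0.009]
contact_force: [-0.2, -0.2, -0.2]
opening: -0.0003
```

```bash
python3 - <<'E'
from h import *
d=grab("top")
track([.545,-.018,15.5],d); print(monitor.get_obs()["contact_force"])
E
```

```text
pose [ 0.5452 -0.0181 15.3747] | in stand: centre [-135.4    3.9] spot [-115.6    6.8] yaw 8.17
 near face y+0.055 world [0.4776 0.0204]
 near face y-0.055 world [ 0.5067 -0.0857]
ncc 0.951
[-0.2032373  -0.44292242  1.46161491]
```

>>> arm_command(rows="10 1.2 0 0 0 0; 18 2.2 0 0 0 0; 22 2.8 0 0 0 0; 26 3.2 0 0 0 0; 30 3.8 0 0 0 0; 34 4.2 0 0 0 0; 38 4.8 0 0 0 0; 42 5.2 0 0 0 0; 46 5.8 0 0 0 0; 50 6.2 0 0 0 0; 50 6.2 0 0 0 0")

```text
t: 9.55
tool_pos: [0.4939, 0.0258, 0.0879]
tool_rot: [0.203, -3.103, 0.003]
contact_force: [-13.7, 5.6, 7.3]
opening: 0.0004
```

```bash
python3 - <<'E'
from h import *
d=grab("top")
track([.560,-.021,5],d);track([.564,-.022,2],d); print(monitor.get_obs()["contact_force"])
E
```

```text
pose [ 0.5632 -0.0231  4.7046] | in stand: centre [-118.1   -3.3] spot [-98.1  -4.2] yaw -2.5
 near face y+0.055 world [0.5039 0.0272]
 near face y-0.055 world [ 0.5129 -0.0824]
ncc 0.583
pose [ 0.5632 -0.0231  4.7114] | in stand: centre [-118.1   -3.3] spot [-98.1  -4.2] yaw -2.49
 near face y+0.055 world [0.5039 0.0272]
 near face y-0.055 world [ 0.5129 -0.0824]
ncc 0.583
[-11.91044095   7.11777082   5.90580819]
```

>>> arm_command(rows="5 0.6 0 0 0 0; 8.5 1.1 0 0 0 0; 12 1.5 0 0 0 0; 16 2 0 0 0 0; 16 2 0 0 0 0; 0 0 0 0 0 0; -15 -2 0 0 0 0; -32 -4 0 0 0 0; -30 -40 0 0 0 0; -26 -80 0 0 0 0; -22 -112 0 0 0 0; -22 -112 0 0 0 0")

```text
t: 11.1
tool_pos: [0.4723, -0.0882, 0.0883]
tool_rot: [0.197, -3.104, 0.003]
contact_force: [-0.5, -0.3, 0.1]
opening: 0.0002
```

```bash
python3 - <<'E'
from h import *
d=grab("top")
track([.570,-.025,0],d);track([.57,-.025,2],d); print(monitor.get_obs()["contact_force"])
E
```

```text
pose [ 0.5702 -0.0246 -0.9571] | in stand: centre [-111.4   -5.7] spot [-91.6  -8.5] yaw -8.16
 near face y+0.055 world [0.5161 0.0313]
 near face y-0.055 world [ 0.5143 -0.0787]
ncc 0.89
pose [ 0.5702 -0.0246 -0.9038] | in stand: centre [-111.4   -5.7] spot [-91.6  -8.5] yaw -8.1
 near face y+0.055 world [0.5161 0.0313]
 near face y-0.055 world [ 0.5143 -0.0787]
ncc 0.89
[ 0.19733781  0.2825843  -0.70229307]
```

>>> arm_command(rows="10 3 2 0.1 -1.8 0; 20 5 2 0.1 -1.8 0; 27 6 2 0.1 -1.8 0; 31 6.6 2 0.1 -1.8 0; 35 7.2 2 0.1 -1.8 0; 39 7.8 2 0.1 -1.8 0; 43 8.2 2 0.1 -1.8 0; 47 8.6 2 0.1 -1.8 0; 51 9 2 0.1 -1.8 0; 51 9 2 0.1 -1.8 0")

```text
t: 12.4
tool_pos: [0.5211, -0.0795, 0.0894]
tool_rot: [0.201, -3.127, 0.007]
contact_force: [-10.0, -6.6, 4.4]
opening: 0.0002
```

```bash
python3 - <<'E'
from h import *
d=grab("top")
track([.58,-.02,5],d);track([.58,-.02,8],d); print(monitor.get_obs()["contact_force"])
E
```

```text
pose [ 0.5806 -0.0182  6.745 ] | in stand: centre [-100.3   -0.7] spot [-80.3  -0.8] yaw -0.45
 near face y+0.055 world [0.5195 0.0299]
 near face y-0.055 world [ 0.5325 -0.0793]
ncc 0.704
pose [ 0.5806 -0.0183  6.7449] | in stand: centre [-100.3   -0.7] spot [-80.3  -0.9] yaw -0.46
 near face y+0.055 world [0.5195 0.0299]
 near face y-0.055 world [ 0.5325 -0.0793]
ncc 0.704
[-8.48065197 -7.9396959   6.14232024]
```

>>> arm_command(rows="0 0 0 0 0 0; -14 -2 0 0 0 0; -30 -4 0 0 0 0; -32 20 0 0 0 0; -28 51 -5 0 0 0; -26 51 -9 0 0 0; -26 51 -9 0 0 0; -26 51 -9 0 0 0")

```text
t: 13.45
tool_pos: [0.495, -0.0291, 0.0805]
tool_rot: [0.2, -3.128, 0.007]
contact_force: [-1.0, 0.9, -0.0]
opening: 0.0002
```

>>> arm_command(rows="0 0 0 0 0 0; 0 0 0 0 0 0; 0 0 0 0 0 0; 0 0 0 0 0 0; 0 0 0 0 0 0; 0 0 0 0 0 0", jaw=1)

```text
t: 14.2
tool_pos: [0.4949, -0.0291, 0.0805]
tool_rot: [0.2, -3.128, 0.007]
contact_force: [-1.0, -0.0, 0.4]
opening: 0.0851
```

```bash
python3 - <<'E'
from h import *
d=grab("top");s=grab("side")
track([.581,-.018,7],d); print(monitor.get_obs()["contact_force"],monitor.get_obs()["opening"])
cv2.imwrite("pics/s5.png",cv2.resize(s["frame"][165:275,155:355,::-1],None,fx=4,fy=4,interpolation=cv2.INTER_CUBIC))
E
```

```text
pose [ 0.5806 -0.018   6.4761] | in stand: centre [-100.3   -0.5] spot [-80.3  -0.7] yaw -0.72
 near face y+0.055 world [0.5197 0.0304]
 near face y-0.055 world [ 0.5321 -0.0789]
ncc 0.735
[-0.07492258  0.41171422  0.10210975] 0.08582022219771854
```

View pics/s5.png

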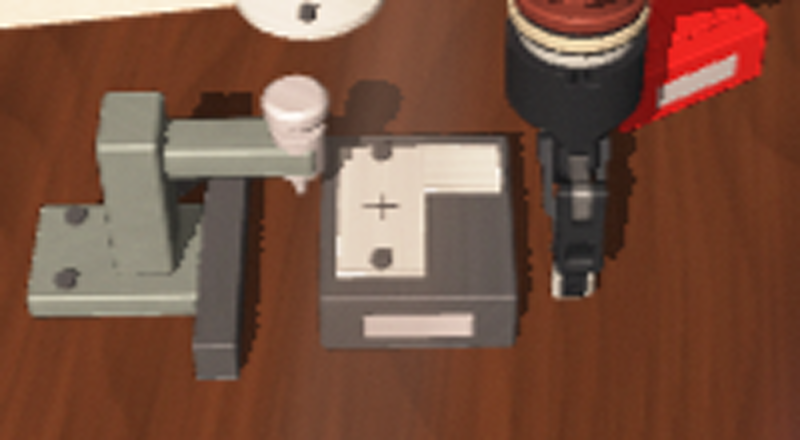

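The side crop shows the gripper open just behind the block's near face, the block nearly square, and the cross in line with the punch. Next is the straight push.

>>> arm_command(rows="10 1.2 0 0 0 0; 17 2.1 0 0 0 0; 21 2.6 0 0 0 0; 25 3.1 0 0 0 0; 29 3.6 0 0 0 0; 33 4.1 0 0 0 0; 37 4.6 0 0 0 0; 41 5.1 0 0 0 0; 45 5.6 0 0 0 0; 49 6.1 0 0 0 0; 53 6.7 0 0 0 0; 55 6.9 0 0 0 0")

```text
t: 15.8
tool_pos: [0.5452, -0.0226, 0.08]
tool_rot: [0.201, -3.11, 0.007]
contact_force: [-27.5, -3.5, 23.0]
opening: 0.0857
```

```bash
python3 - <<'E'
from h import *
d=grab("top")
track([.611,-.014,7],d);track([.607,-.014,6],d); print(monitor.get_obs()["contact_force"])
E
```

```text
pose [ 5.9330e-01 -1.4000e-03 -5.6057e+00] | in stand: centre [-85.6  14.5] spot [-66.1  10. ] yaw -12.81
 near face y+0.055 world [0.5439 0.0587]
 near face y-0.055 world [ 0.5332 -0.0507]
ncc 0.34
pose [ 5.933e-01 -1.400e-03 -5.548e+00] | in stand: centre [-85.5  14.5] spot [-66.   10.1] yaw -12.75
 near face y+0.055 world [0.5439 0.0587]
 near face y-0.055 world [ 0.5333 -0.0508]
ncc 0.34
[-25.5860162   -3.14747323  19.63026393]
```

```bash
python3 - <<'E'
from h import *
s=grab("side")
cv2.imwrite("pics/s6.png",cv2.resize(s["frame"][165:275,155:355,::-1],None,fx=4,fy=4,interpolation=cv2.INTER_CUBIC))
E
```

```text
(no output)
```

View pics/s6.png

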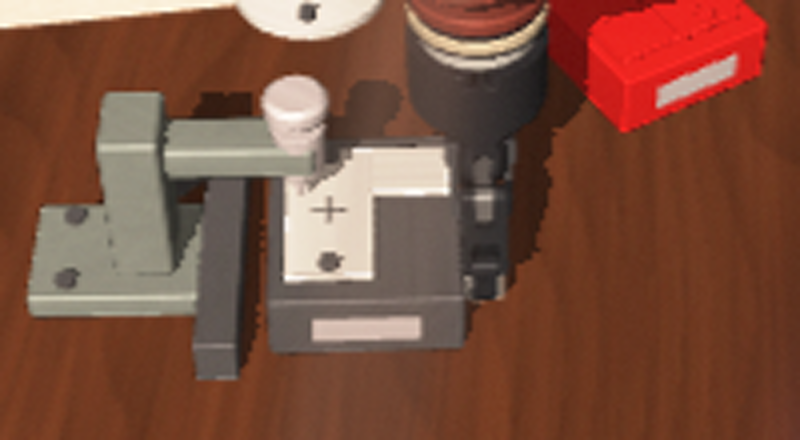

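Compared with the last side view, the block has moved straight on with both fingers at its face. The cross is now at (329,210), and there is still a gap before the fence (x≈243 to 268).

```bash
cat >> h.py <<'E'
def sside(d,pts):  # points of 4x crop at (155,165): (U,V,z) -> stand frame mm, side bias removed (cap/cross: dy -4.3, dx+1)
    b=np.radians(SY);R=np.array([[np.cos(b),np.sin(b)],[-np.sin(b),np.cos(b)]])
    for U,V,z in pts:
        X=at(d,(U+.5)/4-.5+155,(V+.5)/4-.5+165,z)[:2]; print((U,V),np.round(1e3*R@(X+[.001,-.0043]-FM),1))
E
python3 - <<'E'
from h import *
s=grab("side")
sside(s,[(329,210,.05),(330,261,.055),(456,145,.045),(268,302,.045),(464,299,.045),(270,350,0),(463,349,0),(238,347,.03),(301,190,.062)])
E
```

```text
(329, 210) [-50.3   0.4]
(330, 261) [-51.3  44. ]
(456, 145) [-124.7  -55.3]
(268, 302) [-17.2  64.2]
(464, 299) [-124.6   65.2]
(270, 350) [-15.6  61. ]
(463, 349) [-124.7   63.6]
(238, 347) [-0.6 83.1]
(301, 190) [-34.8  -4.3]
```

>>> arm_command(rows="7 0.9 0 0 0 0; 10 1.2 0 0 0 0; 13 1.6 0 0 0 0; 16 2 0 0 0 0; 19 2.4 0 0 0 0; 19 2.4 0 0 0 0")

```text
t: 16.7
tool_pos: [0.5601, -0.0205, 0.0795]
tool_rot: [0.202, -3.095, 0.007]
contact_force: [-21.8, -3.0, 18.2]
opening: 0.0855
```

```bash
python3 - <<'E'
from h import *
o=monitor.get_obs();print(o["t"],o["contact_force"],o["wrist_torque"])
E
```

```text
16.7 [-21.82077692  -2.99537762  18.22976613] [-0.45486383  3.06054817  0.05995838]
```

>>> arm_command(rows="4.5 0.6 0 0 0 0; 5.5 0.7 0 0 0 0; 6.5 0.8 0 0 0 0; 6.5 0.8 0 0 0 0")

```text
t: 17.2
tool_pos: [0.561, -0.0204, 0.0795]
tool_rot: [0.202, -3.074, 0.007]
contact_force: [-30.4, -4.3, 25.7]
opening: 0.0852
```

>>> arm_command(rows="6 0.8 0 0.1 -2 0; 7 0.9 0 0.1 -2 0; 7.5 0.9 0 0.1 -2 0; 7.5 0.9 0 0.1 -2 0")

```text
t: 17.7
tool_pos: [0.5609, -0.0204, 0.0791]
tool_rot: [0.204, -3.083, 0.009]
contact_force: [-38.9, -4.6, 32.1]
opening: 0.0857
```

```bash
python3 - <<'E'
from h import *
s=grab("side")
cv2.imwrite("pics/s7.png",cv2.resize(s["frame"][165:275,155:355,::-1],None,fx=4,fy=4,interpolation=cv2.INTER_CUBIC))
E
```

```text
(no output)
```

View pics/s7.png

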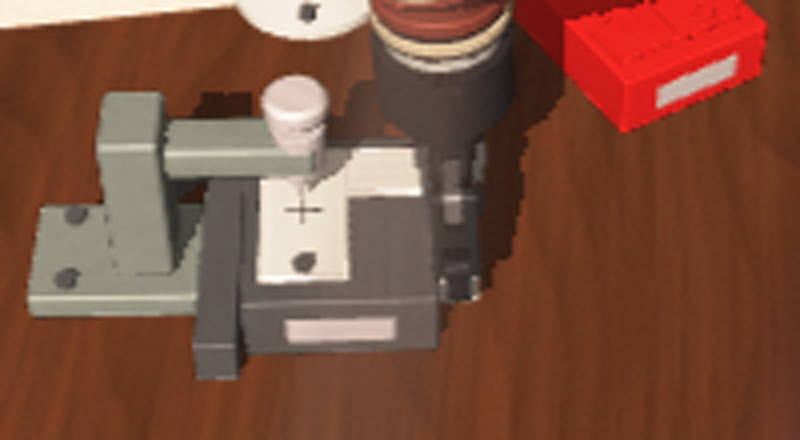

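The block is flush against the fence, with the cross at (303,210) directly below the punch tip at about (302,186).

```bash
python3 - <<'E'
from h import *
s=grab("side")
sside(s,[(303,210,.05),(302,187,.062),(304,262,.055),(241,302,.045),(438,299,.045),(240,347,.03),(197,347,.03),(296,98,.139)])
E
```

```text
(303, 210) [-35.5  -0. ]
(302, 187) [-35.4  -6.6]
(304, 262) [-37.   44.3]
(241, 302) [-2.5 63.7]
(438, 299) [-110.4   64.8]
(240, 347) [-1.6 83.2]
(197, 347) [21.8 82.5]
(296, 98) [-35.8   1.5]
```

>>> arm_command(rows="-1 0 0 0 -3.4 0; -10 -1 0 0 -3.4 0; -25 -3 0 0 -3.4 0; -30 -4 20 0 -3.4 0; -32 -4 60 0 -3.4 0; -32 -4 110 0 -3.4 0; -32 -4 120 0 -3.4 0; -32 -4 120 0 -3.4 0; -32 -4 120 0 -3.4 0; -32 -4 120 0 -3.4 0", jaw=0)

```text
t: 19.05
tool_pos: [0.528, -0.0242, 0.197]
tool_rot: [-0.207, 3.131, -0.014]
contact_force: [-0.2, -0.2, -0.1]
opening: 0.0002
```

```bash
python3 - <<'E'
from h import *
t=grab("top")
cv2.imwrite("pics/t8.png",cv2.resize(t["frame"][98:238,236:346,::-1],None,fx=4.25,fy=4.25,interpolation=cv2.INTER_CUBIC))
E
```

```text
(no output)
```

View pics/t8.png

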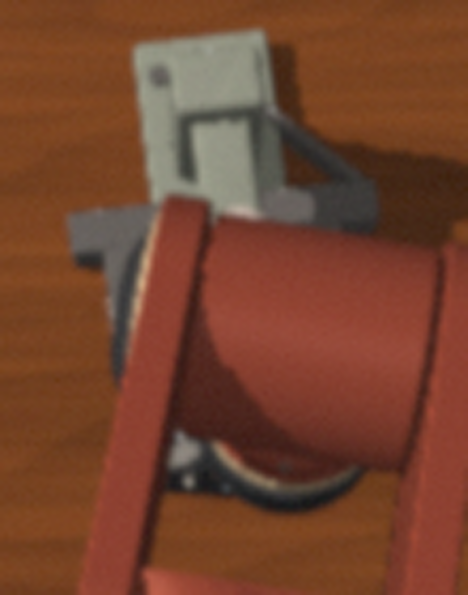

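The arm hides most of the block in this view. The fence's left end is at u≈68 and the block's left side at u≈108, which makes about 20 mm. That is the expected 85−65 mm, so the block is centred. On to the punch.

>>> arm_command(rows="0 0 35 0 0 0; 0 0 65 0 0 0; 40 5 65 0 0 0; 80 10 65 0 0 0; 110 14 65 0 0 0; 117.5 14.4 60 0 0 0; 117.5 14.4 40 0 0 0; 117.5 14.4 25 0 0 0; 117.5 14.4 21 0 0 0; 117.5 14.4 21 0 0 0")

```text
t: 20.35
tool_pos: [0.645, -0.0099, 0.2178]
tool_rot: [-0.207, 3.132, -0.014]
contact_force: [0.4, 0.5, -0.2]
opening: 0.0002
```

```bash
python3 - <<'E'
from h import *
s=grab("side")
cv2.imwrite("pics/s9.png",cv2.resize(s["frame"][135:275,155:315,::-1],None,fx=4,fy=4,interpolation=cv2.INTER_CUBIC))
print(monitor.get_obs())
E
```

```text
{'t': 20.4, 'q': array([-0.12793312,  0.1616932 ,  1.64103663, -0.00825536,  1.33286466,
       -1.82873242]), 'dq': array([ 1.13899606e-04, -5.97616621e-03, -1.64240387e-02,  3.89701874e-04,
        2.73392239e-05,  5.93424023e-04]), 'effort': array([-8.10614903e-03, -4.17800796e+01, -3.47042334e+01, -2.53577298e-02,
       -3.61166931e-03, -1.56771221e-04]), 'tool_pos': array([ 0.64547294, -0.00989304,  0.21861954]), 'tool_rot': array([-0.20678786,  3.13039068, -0.01416419]), 'contact_force': array([-0.28432244,  0.31612729,  0.73644405]), 'wrist_torque': array([ 0.03612391, -0.05417333,  0.04970576]), 'opening': 0.0004020554963720759}
```

View pics/s9.png

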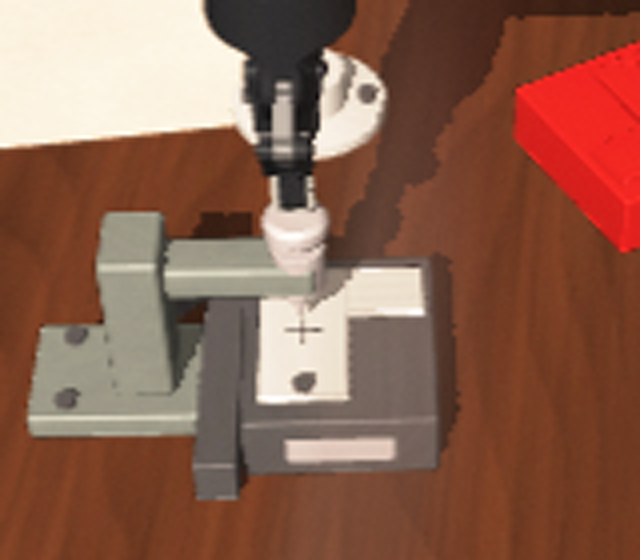

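The fingers are centred over the cap and the block is still flush, with the cross at (302,329) directly under the tip. I'll press now.

>>> arm_command(rows="0 0 -6 0 0 0; 0 0 -9 0 0 0; 0 0 -11 0 0 0; 0 0 -13 0 0 0; 0 0 -15 0 0 0; 0 0 -17 0 0 0; 0 0 -19 0 0 0; 0 0 -21 0 0 0; 0 0 -21 0 0 0")

```text
t: 21.52
tool_pos: [0.6457, -0.01, 0.1994]
tool_rot: [-0.207, 3.13, -0.015]
contact_force: [-3.2, 0.3, 7.3]
opening: -0.0004
```

>>> arm_command(rows="0 0 -2 0 0 0; 0 0 -3 0 0 0; 0 0 -3 0 0 0")

```text
t: 21.9
tool_pos: [0.6458, -0.01, 0.199]
tool_rot: [-0.207, 3.13, -0.015]
contact_force: [-6.1, 0.1, 10.7]
opening: -0.0001
```

The force rose against the blank with almost no more travel, so the punch has snapped and reached bottom. I'll lift and clear.

>>> arm_command(rows="0 0 4 0 0 0; 0 0 10 0 0 0; 0 0 18 0 0 0; 0 0 40 0 0 0; 0 0 80 0 0 0; 0 0 120 0 0 0; -40 0 150 0 0 0; -90 0 150 0 0 0; -140 0 150 0 0 0; -190 0 150 0 0 0; -240 0 150 0 0 0; -240 0 150 0 0 0")

```text
t: 23.4
tool_pos: [0.4037, -0.0098, 0.3501]
tool_rot: [-0.206, 3.127, -0.017]
contact_force: [0.7, -0.1, -0.1]
opening: -0.0001
```

>>> arm_command(rows="0 60 0 0 0 0; 0 120 0 0 0 0; 0 180 0 0 0 0; 0 240 0 0 0 0; 0 300 0 0 0 0; 0 300 0 0 0 0")

```text
t: 24.15
tool_pos: [0.4036, 0.2939, 0.3501]
tool_rot: [-0.215, 3.127, -0.016]
contact_force: [0.2, -1.6, -1.2]
opening: 0.0001
```

```bash
python3 - <<'E'
from h import *
t=grab("top");s=grab("side")
track([.626,-.012,7.2],t)
a=cv2.resize(t["frame"][98:238,236:346,::-1],(440,560),interpolation=cv2.INTER_CUBIC)
b=cv2.resize(s["frame"][165:275,155:275,::-1],(360,330),interpolation=cv2.INTER_CUBIC)
b=cv2.copyMakeBorder(b,0,230,0,0,cv2.BORDER_CONSTANT)
cv2.imwrite("pics/f.png",np.hstack([a,b]))
c=np.abs(t["frame"].astype(int)-cv2.imread("pics/top0.png")[:,:,::-1]).max(-1)
for n,(x0,y0,x1,y1) in dict(cover=(132,128,212,190),sprocket=(165,200,212,246),hub=(370,132,422,182),red=(345,208,430,290),blue=(150,265,240,360)).items(): print(n,np.mean(c[y0:y1,x0:x1]>60))
print(monitor.get_obs()["contact_force"],monitor.get_obs()["tool_pos"])
E
```

```text
pose [ 0.6214 -0.009   3.4328] | in stand: centre [-58.7   3.4] spot [-38.7   2.1] yaw -3.77
 near face y+0.055 world [0.5632 0.0426]
 near face y-0.055 world [ 0.5698 -0.0672]
ncc 0.563
cover 0.0
sprocket 0.0
hub 0.0
red 0.0
blue 0.0
[ 0.28808995 -0.39689213 -0.36671404] [0.40403582 0.29098344 0.35025797]
```

View pics/f.png

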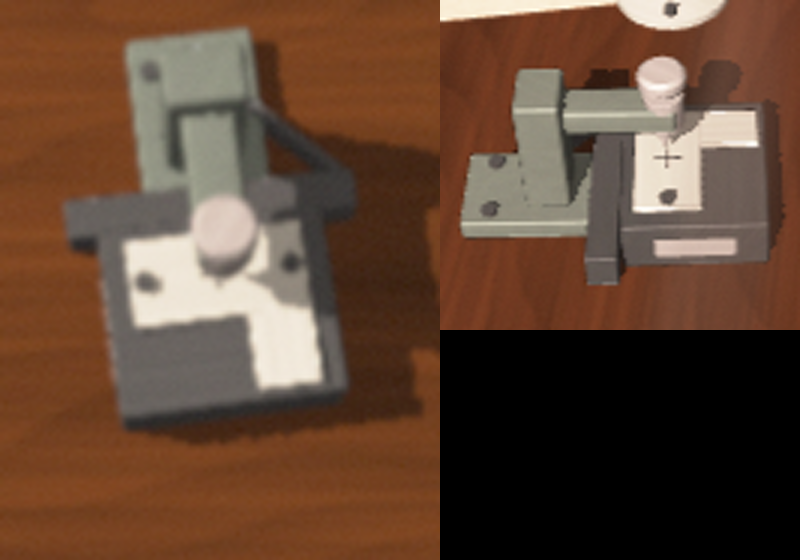

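The block is flush, the cap is back up, and the loose parts are unchanged. The tracker result is invalid here because the stand and its shadow cover the template. As a last check I'll use the screws at (148,282) and (291,262) and the near edge from (123,410) to (347,378).

```bash
python3 - <<'E'
from h import *
t=grab("top");T=lambda U,V,z:at(t,(U+.5)/4-.5+236,(V+.5)/4-.5+98,z)
L,R=T(148,282,.055),T(291,262,.055)
a,b=T(123,410,.045),T(347,378,.045); c=T(226,229,.139)
for p,q in((L,R),(a,b)): print(np.degrees(np.arctan2(q[0]-p[0],p[1]-q[1])),(p+q)/2)
print("cap",c)
f0,f1=T(65,203,.03),T(128,196,.03);g0,g1=T(126,41,.01),T(248,27,.01)
for p,q in((f0,f1),): print("fence",np.degrees(np.arctan2(q[0]-p[0],p[1]-q[1])))
print(monitor.get_obs()["t"])
E
```

```text
8.034839158639956 [ 0.64381434 -0.00963607  0.055     ]
8.079953131594179 [ 0.57579667 -0.01810905  0.045     ]
cap [ 0.64353329 -0.01063852  0.139     ]
fence 6.440845459190372
24.3
```

```bash
python3 -c "
from station import workorder
print(workorder.finish_job())"
```

```text
the job is handed in; nothing more can be done
None
```

The job is done and handed in at about 24 s. The block is home against the fence and the punch was pressed once and came back up.

- **Walking:** I pushed left, right, left, and the swings reached −7.6°, +8.2° and −8.1° past square. A short right push then squared the block.
- **Bringing it home:** I pushed it straight to the fence with both open fingers, ending at about 39 N sideways. The force rose without further movement.
- **Punch:** I pressed the cap about 13 mm straight down. The force was about 7 N at 12.6 mm, past the snap, then rose to about 11 N with the tip on the blank. I then lifted off and moved the arm clear.

**Last checks:**
- **Position:** the cross, taken from the midpoint between the screws, is within about 1–2 mm of the cap centre. The pictures show the block flush and the cap up.
- **Loose parts:** the sprocket, hub, cover and both look-alikes showed no change in the top view.
- **Disagreements:** the automatic tracker gave a wrong pose at home (yaw −3.8°) because the stand hides its template, so I used the screws and the near edge instead. Those put the block at 8.0°, against 6.4–7.5° for the fence. That is probably reading error, but I could not confirm squareness better than about 1°. One side-camera reading put the punch tip about 6 mm off sideways; the cap and screw measurements did not support it.

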